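# Slide the next blank off the stack and clamp it on the carving board

## Robot

A 6-joint arm with a two-finger parallel gripper is mounted at the origin on the work surface. World frame = base frame: x ahead of the robot, y to its left, z up, the work surface at z = 0. Lengths are in mm, angles in degrees, forces in N, time in s.
With the tool pointing down it reaches from about 375 to 925 mm from the base axis. Payload 5.7 kg.
Tool frame: the origin (TCP) lies midway between the tips of the shut fingers; the grasp point (between the pads) lies 19 mm behind it; z points along the fingers, y is the line along which they close (so a half turn about z gives the same grasp; the last joint's range is limited). The gripper opens to 88 mm and grips with 3 to 60 N. Pads are 20 mm wide; open, the fingers measure 115 mm over their backs; the gripper's body (75 mm by 178 mm) begins 61 mm behind the grasp point.
Start: joints at [60.269, 20.558, 86.54, -0, 72.909, -6.595], TCP at [235.739, 551.715, 222.623] pointing down, gripper open.
Joint ranges: [-170.27, 170.27], [-57.76, 135], [12.27, 136.19], [-55.21, 235.2], [11.17, 155.16], [-170.74, 170.74]. Speed limits (degrees/s): [136.94, 136.94, 180, 180, 180, 180].

## Interface

Orientations are given as a 3x3 rotation matrix whose columns are the frame's x, y, z axes.
In Python, from bench import bot, imaging gives the robot as it stands.
- The arm moves only by the tool apply_moves, never from a script. Its argument "motion" is a list of rows, each an object with "grip": the opening, from -1 (shut) to 1 (fully open); "slide": the shift along the tool's x, y, z in m, a list of three; "twist": the turn about the tool's z in degrees. In form: [{"grip": grip, "slide": [tx, ty, tz], "twist": twist}, ...]. A call has 1 to 10 rows; each row shifts and turns the commanded pose from where the row before left it, along the tool's axes as they then stand; what a row does not reach is not made up. A row lasts 1/10 s, in which the tool goes at most 50 mm and 8.59 degrees, less where a joint would pass 70% of its speed; a pose out of reach is approached as far as the arm can. A call is refused whole if a number of a shift passes 0.05 or a number of a turn 8.59, either way. A call with a gripper value outside its range is refused whole. The fingers move at their own pace and stop on an object; "force" is the grip in N (left out, the last holds). Time passes only in rows, so rows that do not move let the fingers close. It gives the time, the measured TCP pose, the force, the opening and the grip force at its end, in the units of the state.
- bot.get_obs(): the state, without advancing time (a new reading comes with each control period).
- imaging.snapshot(name): name is "scene" or "side" or "wrist"; returns (picture, depth): 384x512x3 uint8, red, green, blue; 384x512 float32, mm along the optical axis (not along the pixel's ray), 0 where there is no reading.
- imaging.calibration(name): a dict with "mtx" (3x3 intrinsics, pixels), "k1" (the pictures are not rectified: a ray, as slopes to the right and down, at radius r is drawn at 1 + k1 r^2 times it, then the intrinsics apply), "view" (4x4, takes a point from world to camera coordinates). Camera axes: x right, y up, looking along -z (the intrinsics and any distortion apply to the point x, -y, -z); pixel columns grow to the right and rows downward; lengths in mm; the calibration is good to about 2 mm. A picture is of the moment at which its call begins: read the wrist's pose just before it. calibration takes no time and is no camera call; for the wrist camera it gives the pose at the moment of the call.
- bot.hand_in(): hands the job in; it is judged then, once.
The state is a dict: "time_s": time; "joints": joint angles; "joint_velocities": joint speeds; "joint_torque": joint torques, N m; "tool_pos": TCP position; "tool_rot": TCP orientation; "ft_force": force on the tool from outside, world axes, zero at the start; "moment": the same for the moment, N m; "opening": opening from 0.0 (shut) to 1.0 (fully open); "finger_force": force on a finger pad.
Only numpy, scipy, OpenCV 4.12 (cv2) and the standard library are available. Lean on these libraries where they do the work, as an engineer would, in place of code of your own. Each camera call takes 0.05 s, during which the arm holds its last target. There are 200 camera calls.

## Task

Set up the next tile for carving: first put the scrap block that lies on the carving board into the scrap box. Then slide the top blank sideways off the stack onto the board, without lifting it and without shifting the blanks beneath, until it is home against the side stop. Finally turn the black cam wheel clockwise until its engraved white mark faces the brass pointer, so that the blank is clamped squarely against the back stop, and leave the gouge, the mallet and the sharpening stone where they are.

Things in the scene. Friction and masses are not known exactly. Their poses are not given: they have to be found in the camera images.
- board: Carving board fixed to the bench: dark wooden slab, spanning x -130..+85 mm and y -85..+70 in its own frame, 40 high. Origin on its underside, below the centre of the blank's home place; x points to the back stop, y to the side where the stack stands, z up. A clamped blank has its origin at (0, 0, 40) and its axes along the board's. Apart from the two stops and the cam its sides are open.
- back_stop (a point): Middle of the face of the back stop, at (50, -22, 45) in the board's frame: pale wooden strip on the board, 10 mm high, 25 wide, along y from -50 to +5, ending there in a pointed 45-degree lead-in that reaches y +17. The blank's +x edge bears on it.
- side_stop (a point): Middle of the face of the side stop, at (0, -50, 45) in the board's frame: pale wooden strip, 10 mm high, 25 wide, along x from -50 to +50. The blank's -y edge bears on it; it ends the slide.
- wheel_centre (a point): Middle of the black cam wheel, on its upright axis, at (-81.5, 0, 69) in the board's frame. The wheel is a disc 56 mm in diameter, 22 high (z 58 to 80 above the bench), with a grooved rim and a 5 mm bolt head on top; grip it across the rim from above and turn it. Below it, z 40 to 56, turns the cam: a plywood disc of 40 mm diameter, 12 mm off the axis.
- cam (a joint): Turn of the cam wheel in rad, growing clockwise seen from above, range -0.1 to 1.75. It starts slack, 0 to 0.45, and stays where left (friction 0.12 N m). At 1.45 the mark faces the pointer and the blank is clamped: the cam pushes it up to 12 mm to the back stop, drags it slightly to the side stop and presses with some newtons. Before that the blank has 11.5 - 12 sin(joint) mm of play in x.
- cam_mark (a point): Outer end of the engraved white line on the top face of the wheel, 27 mm from the axis, z 80.
- pointer_tip (a point): Tip of the brass pointer fixed on the board, 32 mm from the wheel's axis on the board's -y side, z 48; the pointer and its foot are up to 12 mm above the board's top.
- blank_top: The top blank of the stack: pale square wooden tile 100 by 100 by 14 mm with a pencilled cross and circle, about 85 g. Origin at the centre of its underside, z up, sides along x and y; its x is within 0.25 rad of the board's. It starts 42 mm above the bench, 2 mm higher than the board's top, and slides with friction of about 0.6 when pushed by its edge towards the board's -y.
- blank_2: Second blank of the stack, equal to the top one; underside 28 mm above the bench. The stack stands on the bench at the board's +y side, with a gap of about 5 to 40 mm from the board.
- blank_3: Third blank of the stack, equal; underside 14 mm above the bench.
- blank_4: Lowest blank of the stack, equal; lies on the bench.
- scrap: Scrap block of brown wood, 44 (x) by 24 (y) by 28 mm high, 20 g, lying loose on the board in the blank's home place. Origin at the centre of its underside, z up.
- scrap_box: Open plywood box fixed on the bench to the robot's right, 150 (x) by 120 (y) by 50 mm high outside, walls and floor 6 mm. Origin at the centre of its underside, z up.
- gouge: Bystander: carving gouge lying on the bench, 230 mm long, 29 mm thick. Origin near its middle, on the bench.
- mallet: Bystander: round wooden mallet standing on its head, handle up, 92 mm in diameter, 225 mm high. Origin at the centre of its foot.
- stone: Bystander: grey sharpening stone in a dark wooden holder, 75 (x) by 175 (y) by 30 mm high. Origin at the centre of its underside.
Mind the look-alikes: they are no part of the job. What is shaped like the blank_top but orange is not meant.

How it is judged:
By the outcome, as a careful person would: the job done as asked, in the order asked, and still so for the second after the job is handed in, with the robot touching nothing.
It also fails if it takes over 64 s, if anything falls off the work surface, if the arm or the gripper's body presses on something with over 40 N, if the wrist force passes 120 N, or if a joint passes its speed limit or range.

## Working session

There is one attempt and no reset: what is moved stays moved. The work goes in short steps, Python scripts to look and compute and a tool call to move; the robot and the scene stay as the last step left them, time stands still between calls to the robot, and variables do not carry over. Pictures are saved under pics/ and viewed, at most 10 in all, crops included, and the job is handed in when it is done.

Besides the shell and the picture viewer there is one more tool, called after "Call:" in YAML: its name, and indented under it one key for each argument. apply_moves: Moves the arm, as the interface text tells. Its arguments: {"type":"object","properties":{"motion":{"type":"array","items":{"type":"object","properties":{"grip":{"type":"number"},"slide":{"type":"array","items":{"type":"number"}},"twist":{"type":"number"}}}},"force":{"type":"number"}},"required":["motion"]}

```bash
mkdir -p pics; cat > h.py <<'E'
import numpy as np, cv2
from bench import bot, imaging
def snap(n):
    c=imaging.calibration(n); p,d=imaging.snapshot(n); return p,d,c
def world(d,c):
    h,w=d.shape; K=np.array(c["mtx"]); k1=c["k1"]
    u,v=np.meshgrid(np.arange(w),np.arange(h))
    xy=cv2.undistortPoints(np.stack([u,v],-1).reshape(-1,1,2).astype(float),K,np.array([k1,0,0,0.])).reshape(h,w,2)
    P=np.stack([xy[...,0]*d,-xy[...,1]*d,-d,np.ones_like(d)],-1)
    W=P@np.linalg.inv(np.array(c["view"])).T
    W=W[...,:3]; W[d==0]=np.nan; return W
E
python3 - <<'E'
from h import *
for n in("scene","side"):
    p,d,c=snap(n); W=world(d,c); np.savez(f"{n}.npz",p=p,d=d,W=W)
    cv2.imwrite(f"pics/{n}.png",cv2.resize(p[...,::-1],(800,600)))
    print(n,np.linalg.inv(c["view"])[:3,3],c["mtx"],c["k1"])
print(bot.get_obs())
E
```

```text
scene [1259.07161224 -584.77568489  948.36180479] [[448.21762289   0.         257.17059027]
 [  0.         448.21762289 187.46296728]
 [  0.           0.           1.        ]] 0.060756693751730095
side [-243.15765253 -719.80782298  912.50986331] [[494.67033897   0.         251.09196975]
 [  0.         494.67033897 194.88703456]
 [  0.           0.           1.        ]] -0.1493511077790195
{'time_s': 0.1, 'joints': array([ 6.02685006e+01,  2.05944060e+01,  8.65916799e+01,  1.37147756e-03,
        7.29077445e+01, -6.59520155e+00]), 'joint_velocities': array([-0.05370164, -0.01600992, -0.21017702,  0.04046916, -0.06034603,
       -0.00457835]), 'joint_torque': array([ 2.11009569e-05, -5.16356778e+01, -2.71406865e+01,  6.76044705e-02,
        2.78234185e-02, -4.11282997e-05]), 'tool_pos': array([235.45153747, 551.21045528, 221.89477973]), 'tool_rot': array([[-9.19569901e-01,  3.92925572e-01, -8.32036490e-04],
       [ 3.92926396e-01,  9.19568843e-01, -1.41071952e-03],
       [ 2.10807058e-04, -1.62418431e-03, -9.99998659e-01]]), 'ft_force': array([ 0.13554949, -0.63334226, -0.62871003]), 'moment': array([-0.01772979, -0.01060938, -0.06553205]), 'finger_force': 0.0, 'opening': 0.9989527118700923}
```

View pics/scene.png

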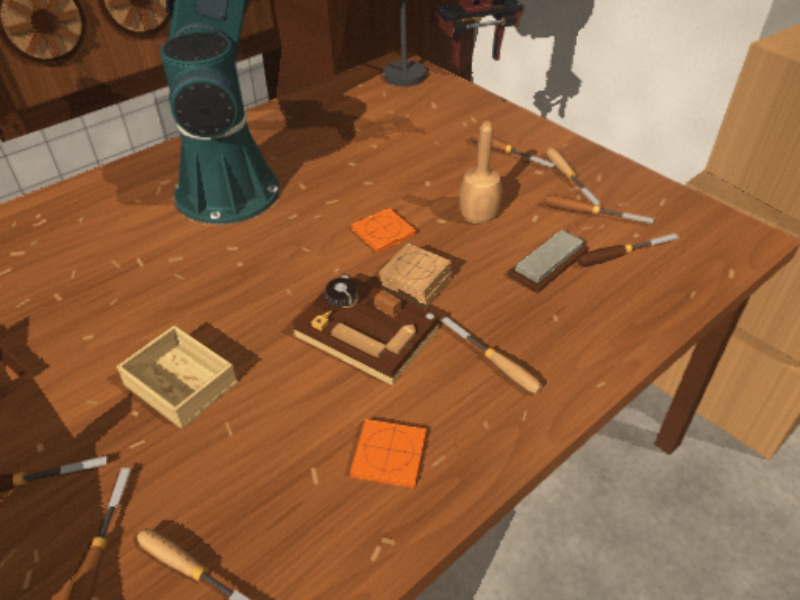

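View pics/side.png

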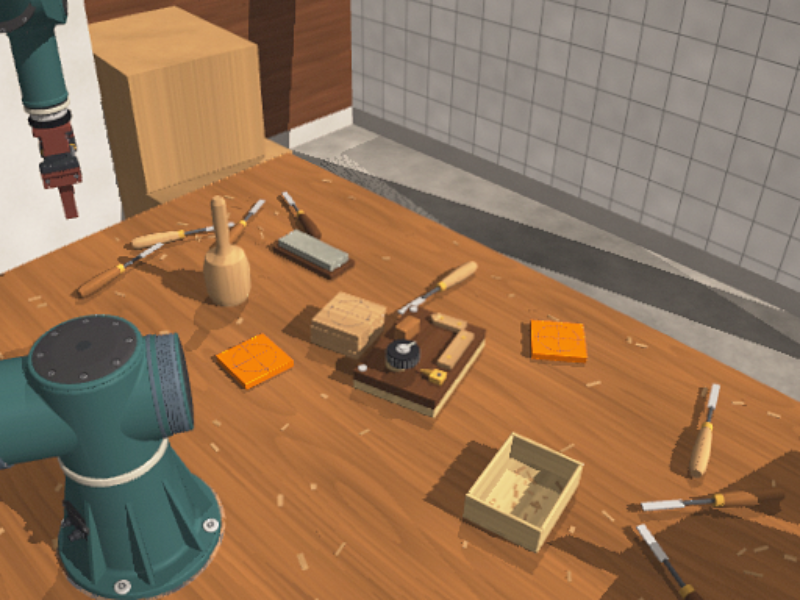

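Scene view (800x600): board at about (370,325), scrap (388,302), wheel (342,292), stack (416,272), box (178,375), gouge touching the board's right corner (430,317). The side view agrees. Next I'll take rough world coordinates.

```bash
python3 - <<'E'
from h import *
for n,pts in {"scene":dict(scrap=(388,296),wheel=(342,284),stack=(416,262),boxfloor=(178,375),boxL=(120,372),boxB=(176,330),boxR=(234,375),boxF=(182,420),ptr=(322,318),side=(357,338),back=(402,335),bcorner=(393,376),mallet=(485,130),gougetip=(432,317)),
 "side":dict(scrap=(407,326),wheel=(403,350),stack=(348,308),boxfloor=(520,495),side=(455,350),back=(448,322))}.items():
    W=np.load(n+".npz")["W"]
    for k,(u,v) in pts.items(): print(n,k,W[int(v*.64),int(u*.64)].round(0))
W=np.concatenate([np.load(n+".npz")["W"].reshape(-1,3) for n in("scene","side")])
W=W[~np.isnan(W).any(1)]
def rect(name,lo,hi,cx,cy,r):
    s=W[(W[:,2]>lo)&(W[:,2]<hi)&(np.hypot(W[:,0]-cx,W[:,1]-cy)<r)][:,:2]
    print(name,len(s),cv2.minAreaRect(s.astype(np.float32)),s.mean(0))
s=np.load("scene.npz")["W"][int(262*.64),int(416*.64)]; rect("stack",51,62,s[0],s[1],85)
b=np.load("scene.npz")["W"][int(375*.64),int(178*.64)]; rect("box",42,56,b[0],b[1],110)
c=np.load("scene.npz")["W"][int(296*.64),int(388*.64)]; rect("scrap",62,75,c[0],c[1],35)
rect("board",35,44,c[0],c[1],170)
w=np.load("scene.npz")["W"][int(284*.64),int(342*.64)]; rect("wheel",74,90,w[0],w[1],38)
E
```

```text
scene scrap [560.   1.  69.]
scene wheel [490. -50.  83.]
scene stack [513. 114.  55.]
scene boxfloor [ 417. -357.    6.]
scene boxL [ 335. -425.   -3.]
scene boxB [ 354. -317.   42.]
scene boxR [ 495. -291.   22.]
scene boxF [ 517. -399.   21.]
scene ptr [ 510. -111.   51.]
scene side [589. -96.  50.]
scene back [636. -33.  51.]
scene bcorner [678. -91.  25.]
scene mallet [449. 355. 217.]
scene gougetip [632.  44.  42.]
side scrap [559.  -7.  66.]
side wheel [490. -60.  81.]
side stack [529. 114.  56.]
side boxfloor [ 438. -352.    2.]
side side [ 582. -101.   50.]
side back [634. -39.  48.]
stack 1555 ((523.213623046875, 103.74382019042969), (105.55280303955078, 106.46176147460938), 14.256753921508789) [522.69718721 100.92585812]
box 1241 ((432.9284362792969, -360.508056640625), (156.3975830078125, 122.61318969726562), 10.047760963439941) [ 432.24964675 -363.31757628]
scrap 219 ((563.7283935546875, -3.3377132415771484), (50.759456634521484, 29.749895095825195), 9.231740951538086) [563.791703    -4.75731616]
board 4038 ((537.6312255859375, 13.26690673828125), (221.43067932128906, 285.65673828125), 15.89743423461914) [550.46211822 -47.15917764]
wheel 482 ((495.77520751953125, -56.888248443603516), (59.01167678833008, 54.97959899902344), 47.1589241027832) [496.39289072 -58.13007812]
```

Call:
apply_moves:
  motion:
    - {"slide":[0,0,-0.035],"twist":-8}
    - {"slide":[0,0,-0.035],"twist":-8}
    - {"slide":[0,0,-0.035],"twist":-8}
    - {"slide":[0,0,-0.035],"twist":-8}
    - {"slide":[-0.0154,-0.0422,0]}
    - {"slide":[-0.0154,-0.0422,0]}
    - {"slide":[-0.0154,-0.0422,0]}
    - {"slide":[-0.0154,-0.0422,0]}
    - {"slide":[-0.0154,-0.0422,0]}
    - {"slide":[-0.0154,-0.0422,0]}

```text
invalid input at $.motion[0]: expected keys grip, slide, twist
```

Call:
apply_moves:
  motion:
    - {"slide":[-0.0154,-0.0422,0]}
    - {"slide":[-0.0154,-0.0422,0]}
    - {"slide":[-0.0154,-0.0422,0]}
    - {"slide":[-0.0154,-0.0422,0]}
    - {"slide":[-0.0154,-0.0422,0]}
    - {"slide":[-0.0154,-0.0422,0]}
    - {"slide":[-0.0154,-0.0422,0]}
    - {"slide":[-0.0154,-0.0422,0]}
    - {}
    - {}

```text
invalid input at $.motion[0]: expected keys grip, slide, twist
```

```bash
python3 - <<'E'
from h import *
o=bot.get_obs();print(o["time_s"],o["tool_pos"],o["tool_rot"].round(3).tolist(),o["joints"].round(0))
p,d,c=snap("wrist"); W=world(d,c); np.savez("w1.npz",p=p,d=d,W=W)
print(np.linalg.inv(c["view"])[:3].round(2))
cv2.imwrite("pics/w1.png",cv2.resize(p[...,::-1],(800,600)))
E
```

```text
0.1 [235.45153747 551.21045528 221.89477973] [[-0.92, 0.393, -0.001], [0.393, 0.92, -0.001], [0.0, -0.002, -1.0]] [60. 21. 87.  0. 73. -7.]
[[ 3.9000e-01 -8.9000e-01 -2.3000e-01  1.7217e+02]
 [ 9.2000e-01  3.8000e-01  1.0000e-01  5.7853e+02]
 [-0.0000e+00 -2.5000e-01  9.7000e-01  3.8421e+02]]
```

View pics/w1.png

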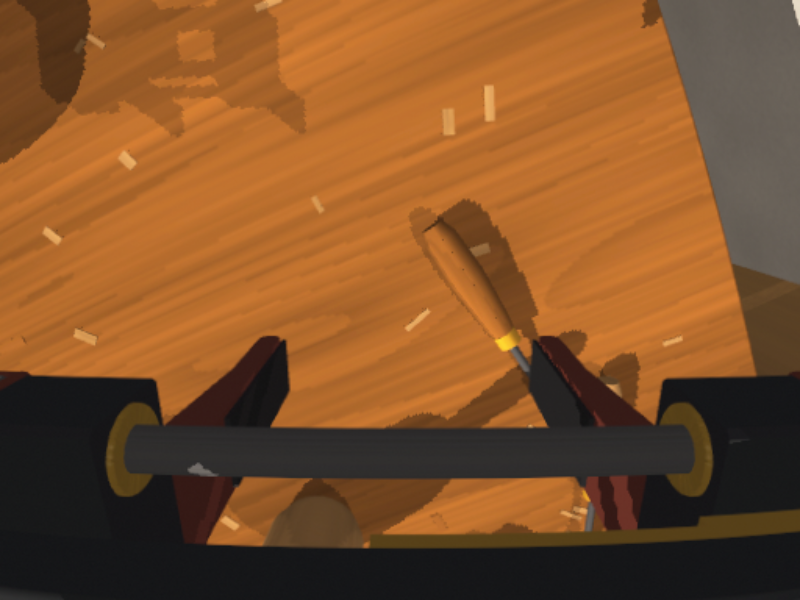

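The wrist view only shows bench; the camera sits on the tool's +x side. The move rows need all keys, so I'm resending them.

Call:
apply_moves:
  motion:
    - {"grip":1,"slide":[0,0,-0.035],"twist":-8}
    - {"grip":1,"slide":[0,0,-0.035],"twist":-8}
    - {"grip":1,"slide":[0,0,-0.035],"twist":-8}
    - {"grip":1,"slide":[0,0,-0.035],"twist":-8}
    - {"grip":1,"slide":[-0.0205,-0.041,0],"twist":0}
    - {"grip":1,"slide":[-0.0205,-0.041,0],"twist":0}
    - {"grip":1,"slide":[-0.0205,-0.041,0],"twist":0}
    - {"grip":1,"slide":[-0.0205,-0.041,0],"twist":0}
    - {"grip":1,"slide":[-0.0205,-0.041,0],"twist":0}
    - {"grip":1,"slide":[-0.0205,-0.041,0],"twist":0}

```text
time_s: 1.15
tool_pos: [395.7, 325.9, 362.5]
tool_rot: [[-0.988, -0.154, -0.0], [-0.154, 0.988, -0.0], [0.0, -0.0, -1.0]]
ft_force: [0.4, 0.0, 0.4]
opening: 1.002
finger_force: 0.0
```

Call:
apply_moves:
  motion:
    - {"grip":1,"slide":[-0.0205,-0.041,0],"twist":0}
    - {"grip":1,"slide":[-0.0205,-0.041,0],"twist":0}
    - {"grip":1,"slide":[-0.0205,-0.041,0],"twist":0}
    - {"grip":1,"slide":[-0.0205,-0.041,0],"twist":0}
    - {"grip":1,"slide":[-0.0205,-0.041,0],"twist":0}
    - {"grip":1,"slide":[-0.0205,-0.041,0],"twist":0}
    - {"grip":1,"slide":[-0.0205,-0.041,0],"twist":0}
    - {"grip":1,"slide":[-0.0205,-0.041,0],"twist":0}
    - {"grip":1,"slide":[-0.0205,-0.041,0],"twist":0}
    - {"grip":1,"slide":[0,0,0],"twist":0}

```text
time_s: 2.15
tool_pos: [636.8, -13.5, 361.1]
tool_rot: [[-0.989, -0.149, -0.0], [-0.149, 0.989, -0.002], [0.001, -0.002, -1.0]]
ft_force: [-0.4, -0.2, 0.1]
opening: 0.999
finger_force: 0.0
```

```bash
python3 - <<'E'
from h import *
o=bot.get_obs();print(o["time_s"],o["tool_pos"],o["tool_rot"].round(3).tolist(),o["joints"].round(0))
p,d,c=snap("wrist"); W=world(d,c); np.savez("w1.npz",p=p,d=d,W=W)
# orthographic picture, 2 px/mm: col = y from +190 to -130 (left to right), row = x from 680 down to 430
im=np.zeros((500,640,3),np.uint8);q=W.reshape(-1,3);col=p.reshape(-1,3)[:,::-1]
ok=~np.isnan(q).any(1);o_=np.argsort(q[ok][:,2])
for (x,y,z),cc in zip(q[ok][o_],col[ok][o_]):
    r=int((680-x)*2);k=int((190-y)*2)
    if 0<=r<499 and 0<=k<639: im[r:r+3,k:k+3]=cc
cv2.imwrite("pics/w1o.png",im)
cv2.imwrite("pics/w1b.png",cv2.resize(p[...,::-1],(800,600)))
E
```

```text
2.15 [636.82787607 -13.50912609 361.14204492] [[-0.989, -0.149, -0.0], [-0.149, 0.989, -0.002], [0.001, -0.002, -1.0]] [  -7.   19.   70.   -0.   91. -106.]
```

View pics/w1b.png

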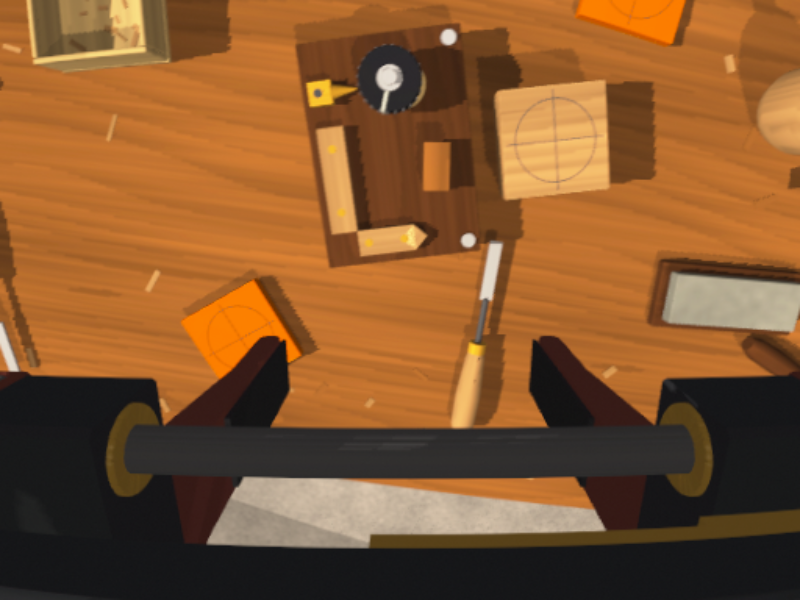

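View pics/w1o.png

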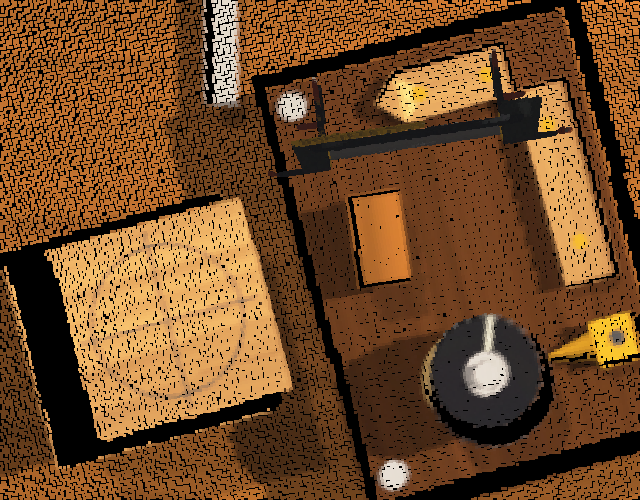

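Wrist view (800x600): board with wheel (390,78), pointer (345,92), stops (338,180) and (395,238), scrap (436,166), stack top (553,140); the gouge tip at (492,245) is just off the board. Now I'll fit the poses.

```bash
cat >> h.py <<'E'
def comp(W,p,u,v,lo,hi,white=False):
    """connected patch of height lo..hi round the pixel (u,v of the 800x600 picture) -> mask"""
    m=((W[...,2]>lo)&(W[...,2]<hi)).astype(np.uint8)
    _,l=cv2.connectedComponents(m,connectivity=4); return l==l[int(v*.64),int(u*.64)]
def rect(W,m):
    s=W[m]; (c,wh,a)=cv2.minAreaRect(s[:,:2].astype(np.float32)); return np.round(c,1),np.round(wh,1),round(a,1),len(s),round(float(np.median(s[:,2])),1)
E
python3 - <<'E'
from h import *
f=np.load("w1.npz");W,p=f["W"],f["p"]
for n,a in dict(stack=(540,130,52,60),scrap=(436,166,62,72),side=(341,190,46,54),wheel=(402,98,76,83)).items():
    m=comp(W,p,*a); print(n,rect(W,m))
    if n=="wheel":
        s=W[m][:,:2]; (c,r)=cv2.minEnclosingCircle(s.astype(np.float32)); print("circ",c,r)
        g=p[m].min(1); q=W[m]; rr=np.hypot(*(s-c).T); wm=(g>110)&(rr>14)&(rr<28); d=(s[wm]-c).mean(0); print("mark",np.degrees(np.arctan2(d[1],d[0])),wm.sum())
# board -y edge side: plane z~40
m=(W[...,2]>37)&(W[...,2]<43); s=W[m][:,:2]; k=np.hypot(s[:,0]-560,s[:,1]+40)<160
print("board",cv2.minAreaRect(s[k].astype(np.float32)))
E
```

```text
stack (array([520.7, 105.5]), array([100.6, 101.7]), 15.9, 4731, 56.2)
scrap (array([561.5,  -0.6]), array([42.1, 24.4]), 8.6, 527, 68.2)
side (array([589.1, -92.4]), array([100.2,  25.9]), 14.9, 1142, 50.3)
wheel (array([495.2, -53. ]), array([55.7, 55.6]), 6.7, 1316, 80.3)
circ (494.8671569824219, -53.10506820678711) 28.662498474121094
mark -3.5175882462280694 35
board ((549.5955200195312, -32.712745666503906), (215.02833557128906, 182.44467163085938), 15.462902069091797)
```

Call:
apply_moves:
  force: 15
  motion:
    - {"grip":0.2,"slide":[0.0363,0.012,0.03],"twist":0}
    - {"grip":0.2,"slide":[0.0363,0.012,0.03],"twist":0}
    - {"grip":0.2,"slide":[0,0,0.04],"twist":0}
    - {"grip":0.2,"slide":[0,0,0.04],"twist":0}
    - {"grip":0.2,"slide":[0,0,0.04],"twist":0}
    - {"grip":0.2,"slide":[0,0,0.04],"twist":0}
    - {"grip":0.2,"slide":[0,0,0.02],"twist":0}
    - {"grip":0.2,"slide":[0,0,0],"twist":0}
    - {"grip":0.2,"slide":[0,0,0],"twist":0}

```text
time_s: 3.1
tool_pos: [558.6, 4.8, 123.2]
tool_rot: [[-0.988, -0.155, -0.0], [-0.155, 0.988, 0.0], [0.0, 0.0, -1.0]]
ft_force: [-0.9, 0.3, -0.5]
opening: 0.599
finger_force: 0.0
```

Call:
apply_moves:
  motion:
    - {"grip":0.2,"slide":[-0.002,-0.0058,0],"twist":0}
    - {"grip":0.2,"slide":[0,0,0.03],"twist":0}
    - {"grip":0.2,"slide":[0,0,0.03],"twist":0}
    - {"grip":0.2,"slide":[0,0,0.019],"twist":0}
    - {"grip":0.2,"slide":[0,0,0],"twist":0}
    - {"grip":-1,"slide":[0,0,0],"twist":0}
    - {"grip":-1,"slide":[0,0,0],"twist":0}
    - {"grip":-1,"slide":[0,0,0],"twist":0}
    - {"grip":-1,"slide":[0,0,0],"twist":0}
    - {"grip":-1,"slide":[0,0,0],"twist":0}

```text
time_s: 4.1
tool_pos: [562.6, -1.5, 44.7]
tool_rot: [[-0.988, -0.154, 0.002], [-0.154, 0.988, -0.0], [-0.002, -0.001, -1.0]]
ft_force: [-1.2, 0.1, 6.6]
opening: 0.273
finger_force: 15.0
```

Call:
apply_moves:
  motion:
    - {"grip":-1,"slide":[0,0,-0.037],"twist":0}
    - {"grip":-1,"slide":[0,0,-0.037],"twist":0}
    - {"grip":-1,"slide":[0,0,-0.037],"twist":0}
    - {"grip":-1,"slide":[0.0204,-0.0372,0],"twist":0}
    - {"grip":-1,"slide":[0.0204,-0.0372,0],"twist":0}
    - {"grip":-1,"slide":[0.0204,-0.0372,0],"twist":0}
    - {"grip":-1,"slide":[0.0204,-0.0372,0],"twist":0}
    - {"grip":-1,"slide":[0.0204,-0.0372,0],"twist":0}
    - {"grip":-1,"slide":[0.0204,-0.0372,0],"twist":0}
    - {"grip":-1,"slide":[0.0204,-0.0372,0],"twist":0}

```text
time_s: 5.1
tool_pos: [459.9, -282.2, 154.9]
tool_rot: [[-0.988, -0.154, 0.0], [-0.154, 0.988, -0.0], [-0.0, -0.0, -1.0]]
ft_force: [0.2, -0.6, 0.2]
opening: 0.278
finger_force: 15.0
```

Call:
apply_moves:
  motion:
    - {"grip":-1,"slide":[0.0204,-0.0372,0],"twist":0}
    - {"grip":-1,"slide":[0.0204,-0.0372,0],"twist":0}
    - {"grip":-1,"slide":[0,0,0],"twist":0}
    - {"grip":-1,"slide":[0,0,0],"twist":0}

```text
time_s: 5.5
tool_pos: [431.4, -361.1, 154.6]
tool_rot: [[-0.988, -0.152, -0.0], [-0.152, 0.988, 0.0], [-0.0, 0.0, -1.0]]
ft_force: [1.2, 0.9, -0.7]
opening: 0.277
finger_force: 15.0
```

Call:
apply_moves:
  motion:
    - {"grip":-1,"slide":[0,0,0.045],"twist":0}
    - {"grip":-1,"slide":[0,0,0.045],"twist":0}
    - {"grip":-1,"slide":[0,0,0.03],"twist":0}
    - {"grip":-1,"slide":[0,0,0.018],"twist":0}
    - {"grip":-1,"slide":[0,0,0],"twist":0}
    - {"grip":0,"slide":[0,0,0],"twist":0}
    - {"grip":0,"slide":[0,0,0],"twist":0}
    - {"grip":0,"slide":[0,0,0],"twist":0}
    - {"grip":0,"slide":[0,0,-0.03],"twist":0}
    - {"grip":0,"slide":[0,0,-0.045],"twist":0}

```text
time_s: 6.5
tool_pos: [430.7, -359.1, 91.3]
tool_rot: [[-0.988, -0.154, -0.003], [-0.154, 0.988, 0.003], [0.002, 0.003, -1.0]]
ft_force: [0.2, -0.5, -0.9]
opening: 0.499
finger_force: 0.0
```

Call:
apply_moves:
  motion:
    - {"grip":0.2,"slide":[0,0,-0.02],"twist":8.3}
    - {"grip":0.2,"slide":[0,0,-0.02],"twist":8.3}
    - {"grip":0.2,"slide":[0,0,-0.02],"twist":8.3}
    - {"grip":0.2,"slide":[0,0,-0.01],"twist":8.3}
    - {"grip":0.2,"slide":[0,0,0],"twist":8.3}
    - {"grip":0.2,"slide":[0,0,0],"twist":8.3}
    - {"grip":0.2,"slide":[0,0,0],"twist":8.3}
    - {"grip":0.2,"slide":[0,0,0],"twist":8.3}
    - {"grip":0.2,"slide":[0,0,0],"twist":8.3}
    - {"grip":0.2,"slide":[0,0,0],"twist":8.3}

```text
time_s: 7.5
tool_pos: [432.1, -360.7, 162.9]
tool_rot: [[-0.268, 0.964, 0.001], [0.964, 0.268, -0.001], [-0.002, 0.001, -1.0]]
ft_force: [0.7, -0.7, 0.3]
opening: 0.6
finger_force: 0.0
```

Call:
apply_moves:
  motion:
    - {"grip":0.2,"slide":[0.0414,0.0178,0],"twist":0}
    - {"grip":0.2,"slide":[0.0414,0.0178,0],"twist":0}
    - {"grip":0.2,"slide":[0.0414,0.0178,0],"twist":0}
    - {"grip":0.2,"slide":[0.0414,0.0178,0],"twist":0}
    - {"grip":0.2,"slide":[0.0414,0.0178,0],"twist":0}
    - {"grip":0.2,"slide":[0.0414,0.0178,0],"twist":0}
    - {"grip":0.2,"slide":[0.0414,0.0178,0],"twist":0}
    - {"grip":0.2,"slide":[0.0414,0.0178,0],"twist":0}
    - {"grip":0.2,"slide":[0.0414,0.0178,0],"twist":0}
    - {"grip":0.2,"slide":[0.0414,0.0178,0],"twist":0}

```text
time_s: 8.5
tool_pos: [490.4, 88.2, 162.9]
tool_rot: [[-0.273, 0.962, 0.002], [0.962, 0.273, -0.0], [-0.001, 0.002, -1.0]]
ft_force: [0.7, 0.4, -0.2]
opening: 0.6
finger_force: 0.0
```

Call:
apply_moves:
  motion:
    - {"grip":0.2,"slide":[0.0414,0.0178,0],"twist":0}
    - {"grip":0.2,"slide":[0.0414,0.0178,0],"twist":0}
    - {"grip":0.2,"slide":[0,0,0],"twist":0}
    - {"grip":0.2,"slide":[0,0,0],"twist":0}
    - {"grip":0.2,"slide":[0,0,0],"twist":0}

```text
time_s: 9.0
tool_pos: [501.4, 174.8, 162.0]
tool_rot: [[-0.273, 0.962, 0.0], [0.962, 0.273, -0.001], [-0.001, 0.0, -1.0]]
ft_force: [0.0, -0.2, 0.0]
opening: 0.598
finger_force: 0.0
```

```bash
python3 - <<'E'
from h import *
print(bot.get_obs()["joints"].round(0))
p,d,c=snap("scene"); W=world(d,c); np.savez("s2.npz",p=p,d=d,W=W)
q,d2,c2=snap("wrist"); np.savez("w2.npz",p=q,W=world(d2,c2))
cv2.imwrite("pics/s2.png",np.hstack([cv2.resize(p[100:300,50:330,::-1],(420,300)),cv2.resize(q[...,::-1],(380,300))]))
E
```

```text
[12. 19. 99. -0. 62. -4.]
```

View pics/s2.png

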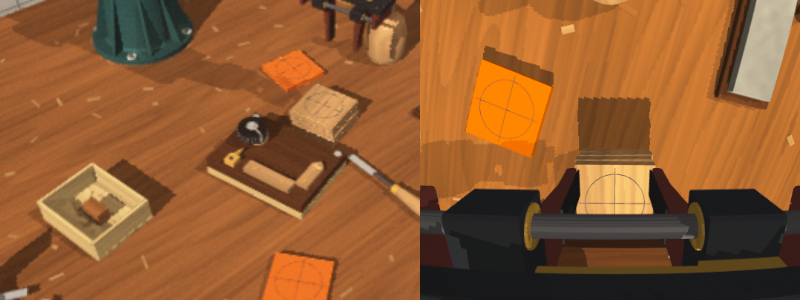

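Scrap is in the box (95,210 left panel), stack intact. Descending behind the stack.

```bash
python3 - <<'E'
from h import *
f=np.load("w2.npz");W=f["W"]
s=W[(W[...,2]>52)&(W[...,2]<60)][:,:2]; s=s[np.hypot(s[:,0]-520.7,s[:,1]-105.5)<80]
n=np.array([-.274,.962]);t=np.array([.962,.274]);r=s-[520.7,105.5]
print(len(s),np.percentile(r@n,[90,99,99.8]),np.percentile(r@t,[.5,99.5]))
for a in(-35,-15,15,35):
    k=abs(r@t-a)<4; print(a,k.sum() and np.percentile((r@n)[k],99))
E
```

```text
6255 [46.30403022 50.54835692 50.85819368] [-48.1748086   48.24180812]
-35 50.78992982136726
-15 50.64428024246819
15 50.28528607415029
35 50.0312434467348
```

Call:
apply_moves:
  motion:
    - {"grip":0.2,"slide":[0,0,0.04],"twist":0}
    - {"grip":0.2,"slide":[0,0,0.035],"twist":0}
    - {"grip":0.2,"slide":[0,0,0.025],"twist":0}
    - {"grip":0.2,"slide":[0,0,0.015],"twist":0}
    - {"grip":0.2,"slide":[0,0,0],"twist":0}
    - {"grip":0.2,"slide":[0,0,0],"twist":0}
    - {"grip":0.2,"slide":[0,0,0],"twist":0}

```text
time_s: 9.8
tool_pos: [502.6, 175.4, 47.7]
tool_rot: [[-0.272, 0.962, 0.002], [0.962, 0.272, 0.0], [-0.0, 0.002, -1.0]]
ft_force: [0.1, 0.1, -0.4]
opening: 0.602
finger_force: 0.0
```

Call:
apply_moves:
  motion:
    - {"grip":0.2,"slide":[-0.006,0,0],"twist":0.7}
    - {"grip":0.2,"slide":[-0.005,0,0],"twist":0}
    - {"grip":0.2,"slide":[-0.006,0.0005,0],"twist":0}
    - {"grip":0.2,"slide":[-0.006,0.0005,0],"twist":0}
    - {"grip":0.2,"slide":[-0.006,0.0005,0],"twist":0}
    - {"grip":0.2,"slide":[-0.006,0.0005,0],"twist":0}
    - {"grip":0.2,"slide":[-0.006,0.0005,0],"twist":0}
    - {"grip":0.2,"slide":[-0.006,0.0005,0],"twist":0}
    - {"grip":0.2,"slide":[-0.006,0.0005,0],"twist":0}
    - {"grip":0.2,"slide":[-0.006,0.0005,0],"twist":0}

```text
time_s: 10.8
tool_pos: [521.0, 119.3, 46.6]
tool_rot: [[-0.262, 0.965, -0.0], [0.965, 0.262, -0.0], [-0.0, -0.0, -1.0]]
ft_force: [-0.6, 1.6, 1.2]
opening: 0.598
finger_force: 0.8
```

```bash
python3 - <<'E'
from h import *
p,d,c=snap("scene");W=world(d,c)
q,d2,c2=snap("wrist"); V=world(d2,c2)
a=q[:,:,::-1]
cv2.imwrite("pics/s3.png",np.hstack([cv2.resize(p[140:240,170:310,::-1],(420,300)),cv2.resize(a,(380,300))]))
def lines(V,lo,hi):
    s=V[(V[...,2]>lo)&(V[...,2]<hi)][:,:2]; r=s-[573.4,-32]; t=np.array([.9664,.2571]);n=np.array([-.2571,.9664])
    x,y=r@t,r@n; k=(abs(x+12)<60)&(y>40)&(y<215); return np.c_[x[k],y[k]]
for nm,U in(("scene",W),("wrist",V)):
  for lo,hi in((52,60),(38,46)):
    L=lines(U,lo,hi); print(nm,lo,len(L),len(L) and np.percentile(L,[1,99],axis=0).round(1).tolist())
E
```

```text
scene 52 800 [[-59.4, 45.9], [39.4, 159.4]]
scene 38 291 [[-66.7, 40.7], [44.5, 197.2]]
wrist 52 7074 [[-53.7, 93.7], [30.4, 170.6]]
wrist 38 13804 [[-66.0, 147.7], [31.6, 199.3]]
```

View pics/s3.png

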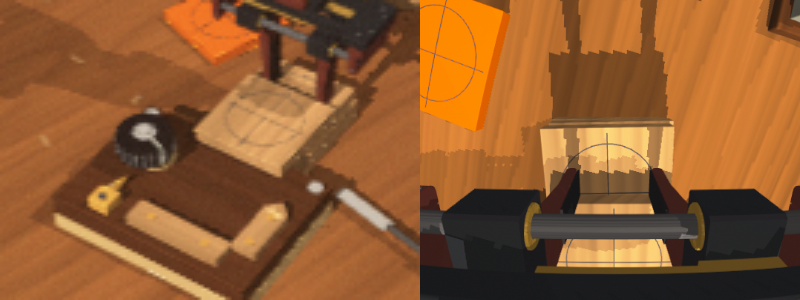

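The left panel shows the top blank bridging onto the board; the right panel shows blank 2 unmoved beneath. Continuing.

Call:
apply_moves:
  motion:
    - {"grip":0.2,"slide":[-0.006,0.0005,0],"twist":0}
    - {"grip":0.2,"slide":[-0.006,0.0005,0],"twist":0}
    - {"grip":0.2,"slide":[-0.006,0.0005,0],"twist":0}
    - {"grip":0.2,"slide":[-0.006,0.0005,0],"twist":0}
    - {"grip":0.2,"slide":[-0.006,0.0005,0],"twist":0}
    - {"grip":0.2,"slide":[-0.006,0.0005,0],"twist":0}
    - {"grip":0.2,"slide":[-0.006,0.0005,0],"twist":0}
    - {"grip":0.2,"slide":[-0.006,0.0005,0],"twist":0}

```text
time_s: 11.7
tool_pos: [537.5, 74.0, 46.6]
tool_rot: [[-0.262, 0.965, -0.0], [0.965, 0.262, -0.0], [-0.0, -0.0, -1.0]]
ft_force: [0.0, 0.5, -0.7]
opening: 0.602
finger_force: 0.2
```

```bash
python3 - <<'E'
from h import *
t=np.array([.9664,.2571]);n=np.array([-.2571,.9664])
r=bot.get_obs()["tool_pos"][:2]-[573.4,-32];print("tool",r@t,r@n)
for nm in("scene","wrist","side"):
    p,d,c=snap(nm);W=world(d,c);s=W[(W[...,2]>51.5)&(W[...,2]<58)][:,:2]-[573.4,-32]
    x,y=s@t,s@n;g=[]
    for a in(15,25,35,45,55,65,75,85):
        k=(abs(y-a)<4)&(abs(x+8)<58); g.append((a,k.sum(),np.percentile(x[k],[1,99]).round(1).tolist() if k.sum()>5 else None))
    print(nm,g)
E
```

```text
tool -7.390476867823405 111.67956017277022
scene [(15, np.int64(67), [-55.1, 42.0]), (25, np.int64(59), [-56.0, 42.8]), (35, np.int64(74), [-54.8, 44.4]), (45, np.int64(71), [-55.2, 42.5]), (55, np.int64(63), [-54.5, 43.0]), (65, np.int64(64), [-55.3, 42.7]), (75, np.int64(64), [-53.2, 43.6]), (85, np.int64(64), [-55.2, 42.7])]
wrist [(15, np.int64(0), None), (25, np.int64(0), None), (35, np.int64(0), None), (45, np.int64(884), [-52.9, 38.0]), (55, np.int64(1587), [-49.8, 35.4]), (65, np.int64(1545), [-46.1, 32.0]), (75, np.int64(0), None), (85, np.int64(0), None)]
side [(15, np.int64(40), [-25.1, 42.7]), (25, np.int64(45), [-33.7, 40.2]), (35, np.int64(50), [-48.9, 43.4]), (45, np.int64(63), [-56.9, 45.0]), (55, np.int64(66), [-58.5, 38.8]), (65, np.int64(57), [-58.2, 40.1]), (75, np.int64(55), [-55.4, 43.4]), (85, np.int64(60), [-57.6, 43.0])]
```

Call:
apply_moves:
  motion:
    - {"grip":0.2,"slide":[-0.006,0.0004,0],"twist":0}
    - {"grip":0.2,"slide":[-0.006,0.0004,0],"twist":0}
    - {"grip":0.2,"slide":[-0.006,0.0004,0],"twist":0}
    - {"grip":0.2,"slide":[-0.006,0.0004,0],"twist":0}
    - {"grip":0.2,"slide":[-0.006,0,0],"twist":0}
    - {"grip":0.2,"slide":[-0.006,0,0],"twist":0}
    - {"grip":0.2,"slide":[-0.006,0,0],"twist":0}
    - {"grip":0.2,"slide":[-0.005,0,0],"twist":0}
    - {"grip":0.2,"slide":[0,0,0],"twist":0}

```text
time_s: 12.75
tool_pos: [551.6, 28.9, 46.7]
tool_rot: [[-0.261, 0.965, 0.0], [0.965, 0.261, -0.0], [-0.0, 0.0, -1.0]]
ft_force: [0.1, 0.4, 0.1]
opening: 0.596
finger_force: 0.0
```

Call:
apply_moves:
  motion:
    - {"grip":0.2,"slide":[-0.001,0,0],"twist":0}
    - {"grip":0.2,"slide":[-0.001,0,0],"twist":0}

```text
time_s: 12.95
tool_pos: [551.7, 27.8, 46.7]
tool_rot: [[-0.262, 0.965, -0.0], [0.965, 0.262, 0.0], [0.0, -0.0, -1.0]]
ft_force: [-0.2, 1.7, 0.4]
opening: 0.604
finger_force: 0.5
```

Call:
apply_moves:
  motion:
    - {"grip":0.2,"slide":[-0.001,0,0],"twist":0}
    - {"grip":0.2,"slide":[-0.001,0,0],"twist":0}

```text
time_s: 13.15
tool_pos: [552.2, 25.9, 46.7]
tool_rot: [[-0.262, 0.965, -0.0], [0.965, 0.262, 0.0], [0.0, -0.0, -1.0]]
ft_force: [-0.7, 2.1, 0.2]
opening: 0.604
finger_force: 0.5
```

Call:
apply_moves:
  motion:
    - {"grip":0.2,"slide":[-0.001,0,0],"twist":0}
    - {"grip":0.2,"slide":[0,0,0],"twist":0}

```text
time_s: 13.35
tool_pos: [552.1, 25.6, 46.7]
tool_rot: [[-0.261, 0.965, -0.001], [0.965, 0.261, 0.001], [0.001, -0.0, -1.0]]
ft_force: [-0.8, 4.6, 1.4]
opening: 0.602
finger_force: 2.4
```

Call:
apply_moves:
  motion:
    - {"grip":0.2,"slide":[-0.001,0,0],"twist":0}
    - {"grip":0.2,"slide":[0,0,0],"twist":0}

```text
time_s: 13.55
tool_pos: [552.0, 25.5, 46.7]
tool_rot: [[-0.261, 0.965, -0.001], [0.965, 0.261, 0.002], [0.003, -0.001, -1.0]]
ft_force: [-1.6, 8.1, 2.9]
opening: 0.601
finger_force: 4.2
```

Call:
apply_moves:
  motion:
    - {"grip":0.2,"slide":[0.009,0,0],"twist":0}
    - {"grip":0.2,"slide":[0,0,-0.04],"twist":0}
    - {"grip":1,"slide":[0,0,-0.045],"twist":0}
    - {"grip":1,"slide":[-0.023,-0.0252,0],"twist":0}
    - {"grip":1,"slide":[-0.023,-0.0252,0],"twist":0}
    - {"grip":1,"slide":[-0.023,-0.0252,0],"twist":0}
    - {"grip":1,"slide":[0,0,0],"twist":0}
    - {"grip":1,"slide":[0,0,0],"twist":0}
    - {"grip":1,"slide":[0,0,0],"twist":0}

```text
time_s: 14.45
tool_pos: [496.3, -53.4, 131.8]
tool_rot: [[-0.262, 0.965, 0.001], [0.965, 0.262, -0.0], [-0.0, 0.001, -1.0]]
ft_force: [0.6, 0.3, 0.3]
opening: 1.001
finger_force: 0.0
```

```bash
python3 - <<'E'
from h import *
t=np.array([.9664,.2571]);n=np.array([-.2571,.9664])
p,d,c=snap("scene");W=world(d,c)
s=W[(W[...,2]>51.5)&(W[...,2]<58)][:,:2]-[573.4,-32]; x,y=s@t,s@n; k=(abs(x)<75)&(abs(y)<75)
print(cv2.minAreaRect(np.c_[x,y][k].astype(np.float32)), np.percentile(x[k],[1,99]),np.percentile(y[k],[1,99]))
q,_,_=snap("wrist")
cv2.imwrite("pics/s4.png",np.hstack([cv2.resize(p[140:240,170:310,::-1],(420,300)),cv2.resize(q[...,::-1],(380,300))]))
E
```

```text
((-0.06839752197265625, -11.873870849609375), (126.03425598144531, 145.09432983398438), 87.34616088867188) [-54.97157197  68.19120188] [-69.94032771  47.54531781]
```

View pics/s4.png

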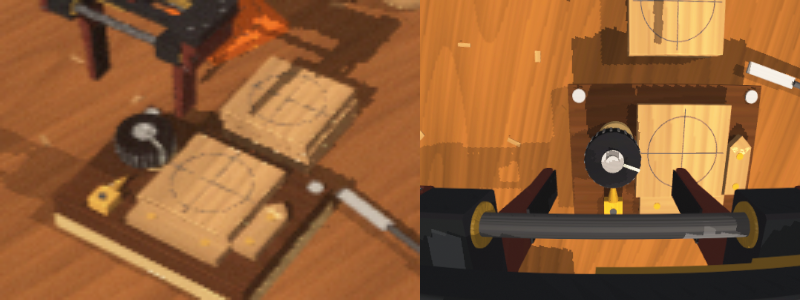

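The blank sits against the side stop with a small gap to the back stop; the remaining stack is square. Now to grip the wheel.

Call:
apply_moves:
  force: 30
  motion:
    - {"grip":1,"slide":[0.0006,-0.001,0.03],"twist":0}
    - {"grip":1,"slide":[0,0,0.025],"twist":0}
    - {"grip":1,"slide":[0,0,0.015],"twist":0}
    - {"grip":1,"slide":[0,0,0],"twist":0}
    - {"grip":1,"slide":[0,0,0],"twist":0}
    - {"grip":-1,"slide":[0,0,0],"twist":0}
    - {"grip":-1,"slide":[0,0,0],"twist":0}
    - {"grip":-1,"slide":[0,0,0],"twist":0}
    - {"grip":-1,"slide":[0,0,0],"twist":0}

```text
time_s: 15.45
tool_pos: [494.7, -53.6, 62.2]
tool_rot: [[-0.261, 0.965, 0.001], [0.965, 0.261, -0.0], [-0.001, 0.001, -1.0]]
ft_force: [-1.1, -1.0, -0.3]
opening: 0.672
finger_force: 0.0
```

Call:
apply_moves:
  motion:
    - {"grip":-1,"slide":[0,0,0],"twist":0}
    - {"grip":-1,"slide":[0,0,0],"twist":0}
    - {"grip":-1,"slide":[0,0,0],"twist":0}

```text
time_s: 15.75
tool_pos: [494.7, -53.6, 62.0]
tool_rot: [[-0.261, 0.965, 0.001], [0.965, 0.261, -0.0], [-0.0, 0.001, -1.0]]
ft_force: [-0.4, 0.7, 5.1]
opening: 0.63
finger_force: 30.0
```

Call:
apply_moves:
  motion:
    - {"grip":-1,"slide":[0,0,0],"twist":6}
    - {"grip":-1,"slide":[0,0,0],"twist":6}
    - {"grip":-1,"slide":[0,0,0],"twist":6}
    - {"grip":-1,"slide":[0,0,0],"twist":6}
    - {"grip":-1,"slide":[0,0,0],"twist":6}

```text
time_s: 16.25
tool_pos: [494.8, -53.6, 62.0]
tool_rot: [[0.26, 0.966, 0.001], [0.966, -0.26, -0.0], [-0.0, 0.001, -1.0]]
ft_force: [0.9, 1.0, 4.4]
opening: 0.628
finger_force: 30.0
```

Call:
apply_moves:
  motion:
    - {"grip":-1,"slide":[0,0,0],"twist":6}
    - {"grip":-1,"slide":[0,0,0],"twist":6}
    - {"grip":-1,"slide":[0,0,0],"twist":6}
    - {"grip":-1,"slide":[0,0,0],"twist":6}
    - {"grip":-1,"slide":[0,0,0],"twist":6}
    - {"grip":-1,"slide":[0,0,0],"twist":6}
    - {"grip":-1,"slide":[0,0,0],"twist":4}
    - {"grip":-1,"slide":[0,0,0],"twist":0}
    - {"grip":-1,"slide":[0,0,0],"twist":0}

```text
time_s: 17.15
tool_pos: [494.9, -53.8, 62.0]
tool_rot: [[0.818, 0.576, 0.001], [0.576, -0.818, -0.0], [0.0, 0.001, -1.0]]
ft_force: [0.9, 0.7, 5.2]
opening: 0.633
finger_force: 30.0
```

```bash
python3 - <<'E'
from h import *
o=bot.get_obs(); print(o["moment"],o["ft_force"],o["joints"].round(1))
E
```

```text
[-0.07303269  0.1771964  -0.07332903] [0.88839131 0.70337749 5.23339276] [-14.1  24.6 108.7  -0.   46.7  40.7]
```

Call:
apply_moves:
  motion:
    - {"grip":1,"slide":[0,0,0],"twist":0}
    - {"grip":1,"slide":[0,0,0],"twist":0}
    - {"grip":1,"slide":[0,0,0],"twist":0}
    - {"grip":1,"slide":[0,0,-0.03],"twist":0}
    - {"grip":1,"slide":[0,0,-0.045],"twist":0}
    - {"grip":1,"slide":[-0.03,0,-0.02],"twist":0}
    - {"grip":1,"slide":[-0.03,0,0],"twist":0}
    - {"grip":1,"slide":[0,0,0],"twist":0}
    - {"grip":1,"slide":[0,0,0],"twist":0}

```text
time_s: 18.05
tool_pos: [445.1, -88.2, 156.7]
tool_rot: [[0.818, 0.575, 0.0], [0.575, -0.818, 0.0], [0.0, -0.0, -1.0]]
ft_force: [0.2, -0.2, 0.2]
opening: 1.003
finger_force: 0.0
```

```bash
python3 - <<'E'
from h import *
p,d,c=snap("wrist");W=world(d,c);np.savez("w5.npz",p=p,W=W)
s,_,_=snap("scene")
m=(W[...,2]>76)&(W[...,2]<84)&(np.hypot(W[...,0]-495,W[...,1]+53)<36); q=W[m][:,:2]
(cc,r)=cv2.minEnclosingCircle(q.astype(np.float32)); print(cc,r)
v=q-cc; rr=np.hypot(*v.T); g=p[m].min(1)
w=(g>110)&(rr>15)&(rr<27); a=v[w].mean(0); print("mark",np.degrees(np.arctan2(a[1],a[0])),w.sum())
y=(W[...,2]>44)&(W[...,2]<54)&(p[...,0]>150)&(p[...,2]<90)&(np.hypot(W[...,0]-495,W[...,1]+53)<75); b=W[y][:,:2]
if len(b):
    e=b-cc; i=np.argsort(np.hypot(*e.T))[:6]; u=e[i].mean(0); print("ptr",np.degrees(np.arctan2(u[1],u[0])),np.hypot(*u),"all",np.degrees(np.arctan2(*e.mean(0)[::-1])),len(b))
bl=comp(W,p,400,200,51.5,58)
cv2.imwrite("pics/w5.png",np.hstack([cv2.resize(s[140:240,170:310,::-1],(420,450)),cv2.resize(p[...,::-1],(380,285)).copy() if 0 else cv2.copyMakeBorder(cv2.resize(p[...,::-1],(380,285)),0,165,0,0,cv2.BORDER_CONSTANT)]))
E
```

```text
(494.29351806640625, -53.503841400146484) 28.58930015563965
mark -73.81709587452377 77
ptr 3.863653841376124 27.071872961902535 all -71.95173129162832 722
```

View pics/w5.png

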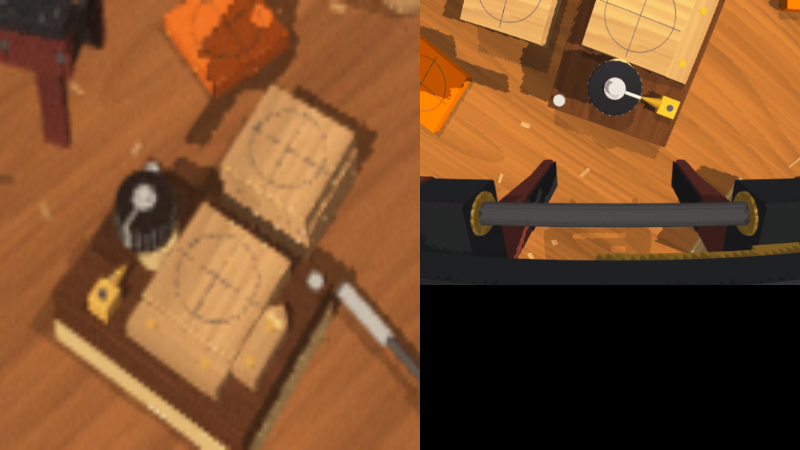

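The mark (from the hub at 615,88 right panel) points to the brass pointer (660,103), and the blank looks tight on both stops. A finer check on both.

```bash
python3 - <<'E'
from h import *
f=np.load("w5.npz");W,p=f["W"],f["p"].astype(int)
cc=np.array([494.6,-53.5]);e=W[...,:2]-cc;r=np.hypot(e[...,0],e[...,1]);a=np.degrees(np.arctan2(e[...,1],e[...,0]))
y=(W[...,2]>43)&(W[...,2]<54)&(abs(a+75)<22)&(p[...,0]-p[...,2]>110)
for lo,hi in((31,36),(36,42),(42,48),(48,62)):
    k=y&(r>lo)&(r<hi);u=e[k].mean(0) if k.sum() else [1,0];print(lo,k.sum(),np.degrees(np.arctan2(u[1],u[0])))
# lean of the mark line itself
m=(abs(W[...,2]-80)<4)&(p.min(-1)>110)&(r>14)&(r<27.5); v=cv2.fitLine(W[m][:,:2].astype(np.float32),cv2.DIST_L2,0,.01,.01).ravel(); print("mark line",np.degrees(np.arctan2(v[1],v[0])), np.degrees(np.arctan2(*e[m].mean(0)[::-1])))
for n,(u,vv) in dict(blank=(0,0)).items():
    k=(W[...,2]>52)&(W[...,2]<57.5)&(np.hypot(W[...,0]-573,W[...,1]+32)<76); print(rect(W,k))
for n in("scene","side"):
    q,d,c=snap(n);X=world(d,c);k=(X[...,2]>52)&(X[...,2]<58)&(np.hypot(X[...,0]-573,X[...,1]+32)<72); print(n,rect(X,k))
E
```

```text
31 14 -74.46174078144523
36 39 -74.4009857450635
42 63 -74.25994344256937
48 270 -74.36791505981543
mark line -74.58803 -74.71755981440022
(array([563.8, -44.1]), array([ 85.5, 126.6]), 22.7, 10875, 54.3)
scene (array([576.1, -41.5]), array([131.1, 117.7]), 14.0, 777, 54.0)
side (array([583.7, -39.8]), array([116. , 114.7]), 16.3, 519, 53.7)
```

```bash
python3 -c "
from h import *
print(bot.hand_in())"
```

```text
the job is handed in; nothing more can be done
None
```

The job is done and handed in at about 18 s of the 64 s allowed: the scrap is in the box, the top blank is home against the side stop, and the cam is turned until its mark is within about 0.5° of the pointer; the blank's fit to the back stop I judged only by eye from the pictures.

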